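# Clamp the jar in the quick-release vise

### The job

The honey jar stands loose in the jar vise and must be clamped so that its stuck cap can be opened. Squeeze the release lever against its post, slide the carriage until the jar is lightly closed in between both jaws (a push of about 10 newtons, never over 20 while the lever is squeezed), and let the lever go; then screw the top knob clockwise until the jar is held firmly, with about 45 newtons (30 to 60 is right; the glass cracks above 85). Leave the jar upright and everything else on the worktop where it is.

Things in the scene. Friction and masses are not known exactly. Their poses are not given: they have to be found in the camera images.
- honey_jar: honey jar, glass with a yellow cap: a rounded square 68 x 68 mm across its flats, 86 mm tall, 0.25 to 0.45 kg, loose on the vise's bed between the jaws, two flats roughly facing them (up to 9 degrees askew; closing the jaws squares it up). Origin: centre of its underside; z up.
- vise: jar vise, fixed to the worktop: wooden bed 100 x 330 mm, 14 mm thick, turned up to 0.3 rad. Origin on the worktop, on the bed's centre line. Axes of the vise: +y is the closing direction, from the knob to the fixed jaw (at the robot's left); x across the bed, away from the robot; z up.
- vise_stop (a point): fixed jaw at the +y end of the bed: a dark steel plate 72 mm wide, upright. The point is 57 mm above the worktop, axes as the vise; the plate is packed out towards -y, so that its inner face stands 0 to 8 mm from this point on the -y side (differs each time, not measured: find it by feel). It does not yield. The jar is pushed up against it.
- jaw_face (a point): moving jaw, a plate 72 mm wide in front of the carriage; the point is the centre of its inner face, 57 mm above the worktop, axes as the vise. It faces the fixed jaw; with the jar square between them the faces are 68 mm apart. The screw pushes it out of the carriage along +y.
- jaw: the same moving jaw: origin 57 mm below the centre of its inner face, axes as the vise
- release_grip (a point): point on the carriage (aluminium block, top 55 mm above the worktop) midway between the fixed upright grip post (+x side) and the release lever (-x side): dark steel plates 22 mm wide along y, 8 mm thick, tops at 110 mm, outer faces 44 mm apart. The point is 90 mm above the worktop, 60 mm behind the jaw face at screw 0. Pinch both together across x from above; axes as the vise.
- release (a joint): release lever, rad: about 0 (down to -0.1) at rest (brake on: the carriage is locked wherever it stands), 0.30 at its stop against the post; from 0.15 the brake is off. At the grip point it yields 17 mm inward under 10 to 16 N; a grip of 25 to 35 N is right. Keep it squeezed while sliding. It springs back when let go.
- carriage (a joint): carriage position along the vise's +y, m; grows towards the fixed jaw, stops at -0.020 and 0.075. With the lever squeezed it slides with 2 N of friction (pushing the jar adds some 2 N); with the lever home the brake holds it against far more than the clamping force.
- screw_grip (a point): black wing knob on an upright stem on the carriage, 80 mm behind (-y of) the release grip point: an upright wing 14 mm thick, 52 mm long, 38 mm high. The point is on its axis, 96 mm above the worktop, 16 mm below the wing's top and 20 mm above the disc under it. It turns with the knob: its y axis runs along the wing, so the fingers close along its x; z up.
- screw (a joint): knob angle, rad, 0 to 11; grows clockwise seen from above, drives the jaw towards the jar 2.55 mm per rad. Friction 0.20 N m; the clamp adds 0.00255 N m per newton (45 N: 0.115). It stays where left. A reading after a stop may hold the friction with either sign: judge the rise over the unloaded screw. From touch of both jaws the force climbs by 40 to 90 N per rad.
- lemon: a lemon lying on the worktop, 71 x 53 x 51 mm, to be left alone; origin at its underside
- mug: a mug standing on the worktop, 82 x 114 x 91 mm, to be left alone; origin at its underside
- onion: an onion on the worktop, 84 x 81 x 82 mm, to be left alone; origin at its underside
Mind the look-alikes: they are no part of the job. What is shaped like the honey_jar but green or red is not meant.

How it is judged:
By the outcome, as a careful person would: the job done as asked, in the order asked, and still so for the second after the job is handed in, with the robot touching nothing.
It also fails if it takes over 58 s, if anything falls off the work surface, if the arm or the gripper's body presses on something with over 40 N, if the wrist force passes 120 N, or if a joint passes its speed limit or range.

### The arm

A 6-joint arm with a two-finger parallel gripper is mounted at the origin on a cart in front of the work surface, level with it; the furniture and walls round the work are solid. World frame = base frame: x ahead of the robot, y to its left, z up, the work surface at z = 0. Lengths are in m, angles in rad, forces in N, time in s.
With the tool pointing down it reaches from about 0.3 to 0.775 m from the base axis. Payload 14.6 kg.
Tool frame: the origin (TCP) lies at the very end of the fingers, on their centre line; the grasp point (between the pads) lies 19 mm behind it; x points along the fingers, y is the direction in which the jaws open and shut, and the axes are right-handed (so a half turn about x gives the same grasp; the last joint's range is limited). The gripper opens to 94 mm and grips with 3 to 60 N. Pads are 16 mm wide; open, the fingers measure 119 mm over their backs; the gripper's body (75 mm by 177 mm) begins 78 mm behind the grasp point.
Start: joints at [-1.369, 0.3, 1.521, -0, 1.321, -0.067], TCP at [0.146, -0.53, 0.205] pointing down, gripper open.
Joint ranges: [-3.03, 3.03], [-0.79, 2.21], [0.23, 2.52], [-1.04, 4.18], [0, 3.07], [-2.55, 2.55]. Speed limits (rad/s): [2.22, 2.22, 2.57, 3.14, 3.14, 3.14].

### API

Orientations are given as [roll, pitch, yaw] about the fixed x, y, z axes, in that order (R = Rz(yaw) Ry(pitch) Rx(roll)).
In Python, from station import ctrl, viewer, hand_in gives the robot as it stands. The module is installed in compiled form; this text tells all that it offers.
- The arm moves only by the tool play_rows, never from a script. Its argument "deltas" is a list that holds one entry, the list of rows, each a list of 7 numbers: the shift along the tool's x, y, z in mm, then the turn, a rotation vector about the tool's x, y, z in rad, then the finger opening in mm, from 0 to 94. In form: [[[dx, dy, dz, ax, ay, az, gripper], ...]]. A call has 1 to 10 rows; each row shifts and turns the commanded pose from where the row before left it, along the tool's axes as they then stand; what a row does not reach is not made up. A row lasts 1/10 s, in which the tool goes at most 50 mm and 8.59 degrees, less where a joint would pass 70% of its speed; a pose out of reach is approached as far as the arm can. A call with a gripper value outside its range is refused whole. The fingers move at their own pace and stop on an object; "grip_force" is the grip in N (left out, the last holds). Time passes only in rows, so rows that do not move let the fingers close. It gives the time, the measured TCP pose, the force and the opening at its end, in the units of the state.
- ctrl.get_obs(): the state, without advancing time (a new reading comes with each control period).
- viewer.camera(name): name is "scene" or "top"; returns a dict with "img" (400x640x3 uint8, red, green, blue), "fx", "fy", "cx", "cy" (pixels), "distortion" ([k1, k2, p1, p2, k3] as OpenCV has them; the pictures are not rectified), "rvec" (rotation vector, rad) and "tvec" (3), from world to camera coordinates, as OpenCV has them. Camera axes: x right, y down, z forward; pixel columns grow to the right and rows downward; lengths in m; the calibration is good to about 2 mm. A picture is of the moment at which its call begins. There is no depth.
- hand_in(): hands the job in, once; it reports no verdict.
The state is a dict: "time_s": time; "qpos": joint angles; "joint_vel": joint speeds; "tau": joint torques, N m; "ee_pos": TCP position; "eef_rot": TCP orientation; "force": force on the tool from outside, world axes, zero at the start; "moment": the same for the moment, N m; "grip_width": finger opening in m.
Only numpy, scipy, OpenCV 4.12 (cv2) and the standard library are available. Lean on these libraries where they do the work, as an engineer would, in place of code of your own. Each camera call takes 0.05 s, during which the arm holds its last target.

## Working session

There is one attempt and no reset: what is moved stays moved. The work goes in short steps, Python scripts to look and compute and a tool call to move; the robot and the scene stay as the last step left them, time stands still between calls to the robot, and variables do not carry over. Pictures are saved under pics/ and viewed, and the job is handed in when it is done.

Besides the shell and the picture viewer there is one more tool, called after "Call:" as name(argument=value, ...) on one line, values as JSON. play_rows: Moves the arm, as the interface text tells. Its arguments: {"type":"object","properties":{"deltas":{"type":"array","items":{"type":"array","items":{"type":"array","items":{"type":"number"}}}},"grip_force":{"type":"number"}},"required":["deltas"]}

```bash
mkdir -p pics; cat > h.py <<'E'
import numpy as np,cv2,pickle
from station import ctrl,viewer
def snap(n,tag):
    c=viewer.camera(n); cv2.imwrite(f'pics/{tag}.png',c['img'][:,:,::-1]); pickle.dump(c,open(f'pics/{tag}.pkl','wb')); return c
def K(c): return np.array([[c['fx'],0,c['cx']],[0,c['fy'],c['cy']],[0,0,1.]])
def ray(c,uv):
    p=cv2.undistortPoints(np.array([[uv]],float),K(c),np.array(c['distortion'],float))[0,0]
    R=cv2.Rodrigues(np.array(c['rvec'],float))[0]; t=np.array(c['tvec'],float).ravel()
    o=-R.T@t; d=R.T@np.array([p[0],p[1],1]); return o,d
def atz(c,uv,z):
    o,d=ray(c,uv); return o+d*(z-o[2])/d[2]
def proj(c,P):
    return cv2.projectPoints(np.array(P,float).reshape(-1,1,3),np.array(c['rvec'],float),np.array(c['tvec'],float),K(c),np.array(c['distortion'],float))[0][:,0]
def crop(tag,x0,y0,x1,y1,out):
    im=cv2.imread(f'pics/{tag}.png')[y0:y1,x0:x1]; s=min(800/(x1-x0),600/(y1-y0)); cv2.imwrite(f'pics/{out}.png',cv2.resize(im,None,fx=s,fy=s,interpolation=cv2.INTER_CUBIC)); print(out,s)
E
python3 - <<'E'
from h import *
for n in('scene','top'):
    c=snap(n,n+'0'); o,_=ray(c,(320,200)); print(n,o,c['fx'],c['distortion'])
print(ctrl.get_obs())
E
```

```text
scene [-0.18127953  0.71138185  0.60158491] 484.4295910286713 [-0.09398276  0.          0.          0.          0.        ]
top [ 0.40301384 -0.01050316  1.06709548] 419.8682623672934 [-0.05824479  0.          0.          0.          0.        ]
{'time_s': 0.1, 'qpos': array([-1.36857968e+00,  3.00400300e-01,  1.52154393e+00, -3.08456266e-06,
        1.32070033e+00, -6.65880331e-02]), 'joint_vel': array([ 1.03208909e-03, -1.06580847e-03,  6.78988664e-05,  1.06563449e-03,
        3.68902490e-04, -1.50750416e-03]), 'tau': array([ 1.75032539e-03, -5.32638001e+01, -3.53281438e+01,  7.09602982e-02,
        2.34677747e-02, -6.29976080e-05]), 'ee_pos': array([ 0.14602169, -0.53000616,  0.20494088]), 'eef_rot': array([-1.634544  ,  1.56974442,  1.7758541 ]), 'force': array([-0.48432153,  0.22326564, -0.04096372]), 'moment': array([ 0.04023881, -0.0102008 ,  0.00016249]), 'grip_width': 0.09408182247626998}
```

View pics/scene0.png

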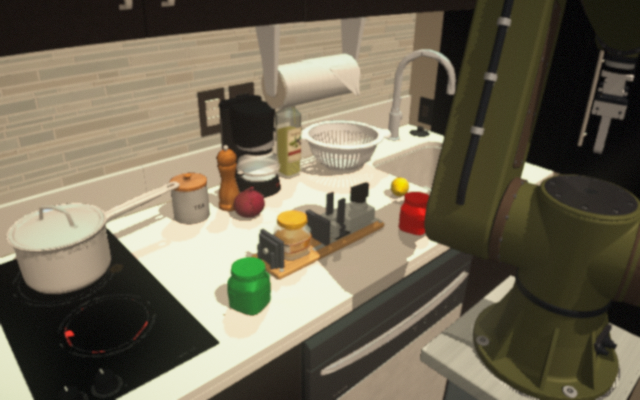

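View pics/top0.png

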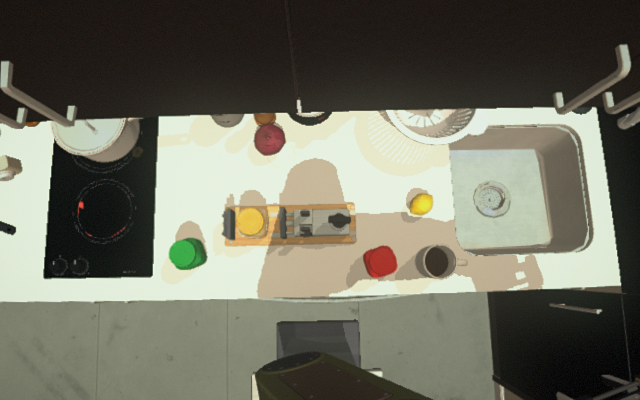

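```bash
python3 - <<'E'
from h import *
crop('top0',215,190,365,260,'t0c'); crop('scene0',240,170,400,290,'s0c')
E
```

```text
t0c 5.333333333333333
s0c 5.0
```

View pics/t0c.png

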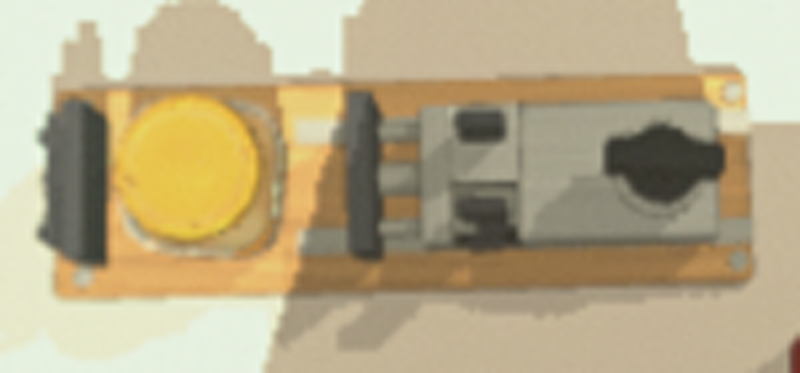

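View pics/s0c.png

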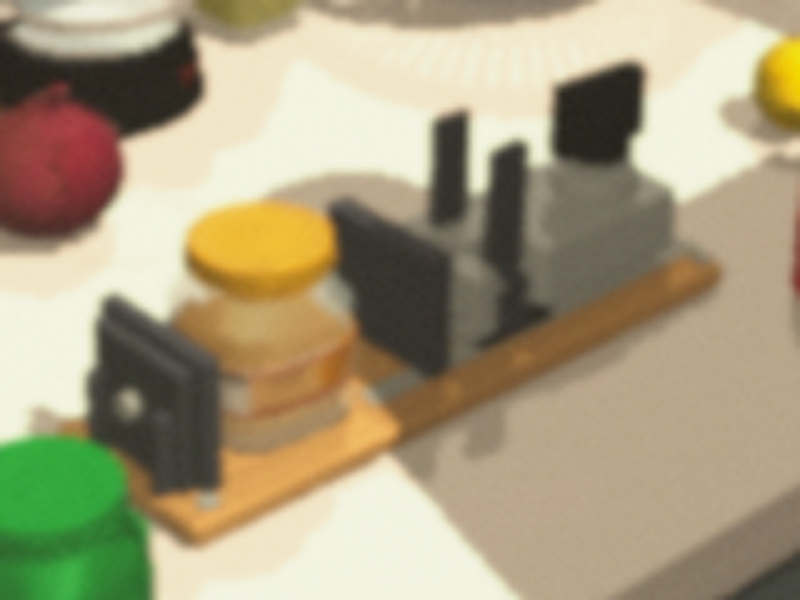

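```bash
python3 - <<'E'
from h import *
c=pickle.load(open('pics/top0.pkl','rb')); s=pickle.load(open('pics/scene0.pkl','rb'))
T=lambda p,z: atz(c,(215+(p[0]+.5)/5.3333-.5,190+(p[1]+.5)/5.3333-.5),z).round(4)
S=lambda p,z: atz(s,(240+(p[0]+.5)/5-.5,170+(p[1]+.5)/5-.5),z).round(4)
for n,p,z in [('bedTL',(55,92),.014),('bedBL',(55,298),.014),('bedBR',(751,285),.014),('bedTR',(745,68),.014),
 ('post',(481,124),.11),('lever',(482,209),.11),('wingL',(605,157),.112),('wingR',(723,157),.112),('jawfaceT',(350,95),.095),('jawfaceB',(350,255),.095),('fixT',(105,105),.095),('fixB',(105,262),.095),('cap',(188,166),.1)]: print(n,T(p,z))
for n,p,z in [('postS',(452,115),.11),('leverS',(509,149),.11),('wing far',(555,84),.112),('wing r',(641,66),.112),('jawfar',(333,204),.095),('jawnear',(447,258),.095)]: print(n,S(p,z))
E
```

```text
bedTL [0.5599 0.2217 0.014 ]
bedBL [0.4622 0.2208 0.014 ]
bedBR [ 0.4599 -0.1058  0.014 ]
bedTR [ 0.5628 -0.1072  0.014 ]
post [0.5269 0.0163 0.11  ]
lever [0.4902 0.0167 0.11  ]
wingL [ 0.511  -0.0366  0.112 ]
wingR [ 0.5096 -0.0872  0.112 ]
jawfaceT [0.5432 0.0739 0.095 ]
jawfaceB [0.4731 0.0747 0.095 ]
fixT [0.5415 0.1817 0.095 ]
fixB [0.4727 0.1813 0.095 ]
cap [0.5131 0.1443 0.1   ]
postS [0.5264 0.0187 0.11  ]
leverS [0.4853 0.0228 0.11  ]
wing far [ 0.5158 -0.0377  0.112 ]
wing r [ 0.503  -0.0833  0.112 ]
jawfar [0.5184 0.0976 0.095 ]
jawnear [0.4514 0.0924 0.095 ]
```

```bash
cat >> h.py <<'E'
from scipy.spatial.transform import Rotation as Ro
def plan(tgt,yang):
    """rows deltas: tool frame shift to tgt, and rotation to tool down with tool y at world angle yang"""
    o=ctrl.get_obs(); R=Ro.from_euler('xyz',o['eef_rot'])
    y=np.array([np.cos(yang),np.sin(yang),0]); x=np.array([0,0,-1.]); G=Ro.from_matrix(np.c_[x,y,np.cross(x,y)])
    d=R.inv().apply(np.array(tgt)-o['ee_pos'])*1000
    print('tool d mm',d.round(1),'rotvec',(R.inv()*G).as_rotvec().round(4)); return d
def st():
    o=ctrl.get_obs(); R=Ro.from_euler('xyz',o['eef_rot'])
    print('t',round(o['time_s'],2),'q',o['qpos'].round(3),'p',o['ee_pos'].round(4),'F',o['force'].round(2),'M',o['moment'].round(3),'w',round(o['grip_width']*1000,1)); print(R.as_matrix().round(3)); return o
E
python3 - <<'E'
from h import *
st(); plan((.5165,.016,.205),0); plan((.5165,.016,.205),np.pi)
E
```

```text
t 0.1 q [-1.369  0.3    1.522 -0.     1.321 -0.067] p [ 0.146  -0.53    0.2049] F [-0.48  0.22 -0.04] M [ 0.04 -0.01  0.  ] w 94.1
[[-0.     0.266 -0.964]
 [ 0.001 -0.964 -0.266]
 [-1.    -0.001 -0.   ]]
tool d mm [ 4.000e-01 -4.280e+02 -5.022e+02] rotvec [-1.302e+00 -7.000e-04  9.000e-04]
tool d mm [ 4.000e-01 -4.280e+02 -5.022e+02] rotvec [1.8396e+00 9.0000e-04 8.0000e-04]
```

Call:
play_rows(deltas=[[[0,-1.8,-44.8,-0.0814,0,0,94],[0,-1.8,-44.8,-0.0814,0,0,94],[0,-1.8,-44.8,-0.0814,0,0,94],[0,-1.8,-44.8,-0.0814,0,0,94],[0,-1.8,-44.8,-0.0814,0,0,94],[0,-1.8,-44.8,-0.0814,0,0,94],[0,-1.8,-44.8,-0.0814,0,0,94],[0,-1.8,-44.8,-0.0814,0,0,94],[0,-1.8,-44.8,-0.0814,0,0,94],[0,-1.8,-44.8,-0.0814,0,0,94]]], grip_force=30)

```text
time_s: 1.1
ee_pos: [0.4874, -0.2559, 0.2051]
eef_rot: [-1.613, 1.57, 2.615]
force: [0.2, -0.5, -1.0]
grip_width: 0.0942
```

Call:
play_rows(deltas=[[[0,-1.8,-44.8,-0.0814,0,0,94],[0,-1.8,-44.8,-0.0814,0,0,94],[0,-1.8,-44.8,-0.0814,0,0,94],[0,-1.8,-44.8,-0.0814,0,0,94],[0,-1.8,-44.8,-0.0814,0,0,94],[0,-1.8,-44.8,-0.0814,0,0,94],[0,0,0,0,0,0,94],[0,0,0,0,0,0,94]]])

```text
time_s: 1.9
ee_pos: [0.5509, 0.0016, 0.2052]
eef_rot: [-1.355, 1.57, -2.925]
force: [-0.4, -0.6, -1.1]
grip_width: 0.0937
```

```bash
python3 - <<'E'
from h import *
st(); plan((.5165,.0165,.071),0); snap('scene','s1');snap('top','t1')
E
```

```text
t 1.9 q [-0.064  0.302  1.518 -0.     1.321 -0.065] p [0.5509 0.0016 0.2052] F [-0.43 -0.61 -1.11] M [-0.03  -0.119 -0.015] w 93.7
[[-0.001  1.     0.002]
 [-0.     0.002 -1.   ]
 [-1.    -0.001  0.   ]]
tool d mm [134.2 -34.3 -15. ] rotvec [0.0017 0.0001 0.0005]
```

View pics/s1.png

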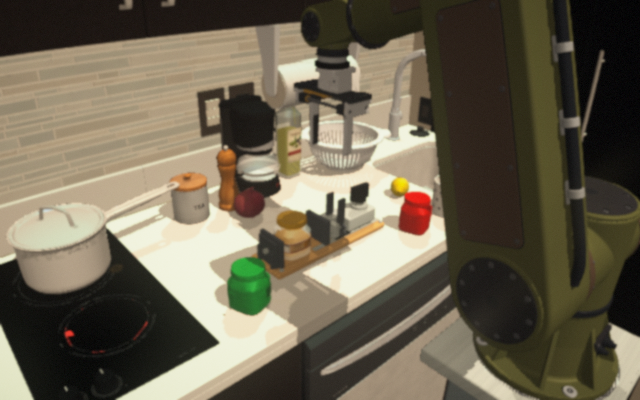

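Call:
play_rows(deltas=[[[15,-11.4,-5,0,0,0,94],[15,-11.4,-5,0,0,0,94],[15,-11.4,-5,0,0,0,94],[20,0,0,0,0,0,94],[20,0,0,0,0,0,94],[20,0,0,0,0,0,94],[15,0,0,0,0,0,94],[12,0,0,0,0,0,94],[0,0,0,0,0,0,94]]])

```text
time_s: 2.9
ee_pos: [0.5161, 0.0151, 0.0722]
eef_rot: [-1.589, 1.568, 3.122]
force: [-0.2, 0.8, 0.9]
grip_width: 0.0938
```

```bash
python3 - <<'E'
from h import *
st(); snap('scene','s2');snap('top','t2')
crop('s2',270,80,430,280-80,'s2c'); crop('t2',215,150,415,290,'t2c')
E
```

```text
t 2.9 q [-0.042  0.382  1.748 -0.     1.014 -0.04 ] p [0.5161 0.0151 0.0722] F [-0.18  0.81  0.94] M [-0.06  -0.138 -0.013] w 93.8
[[-0.002  1.    -0.001]
 [ 0.    -0.001 -1.   ]
 [-1.    -0.002 -0.   ]]
s2c 5.0
t2c 4.0
```

View pics/s2.png

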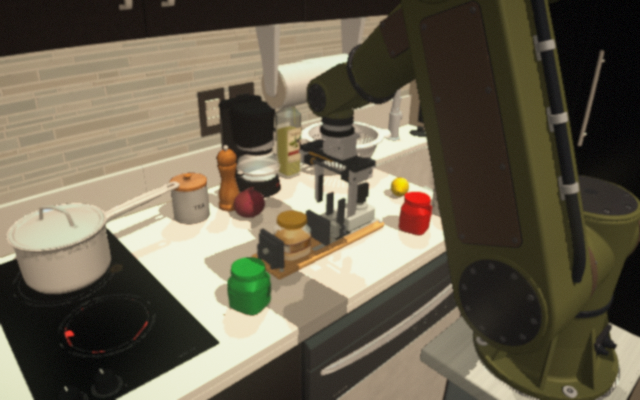

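View pics/t2c.png

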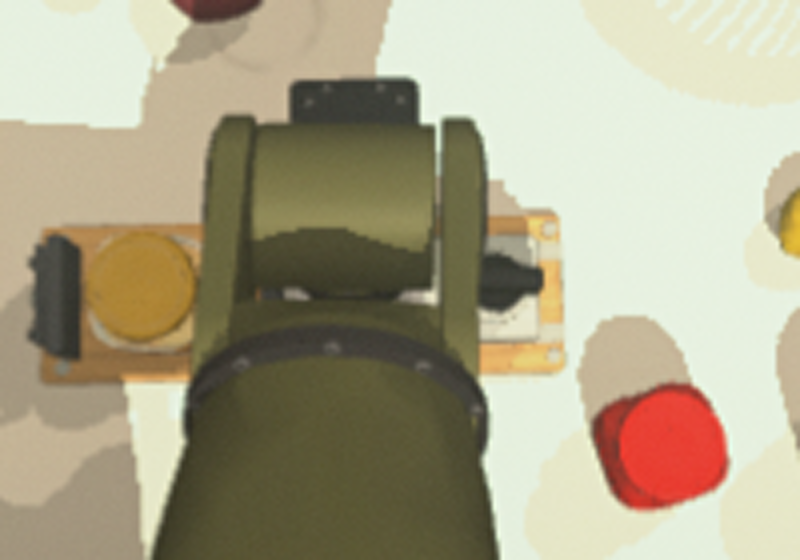

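```bash
python3 - <<'E'
from h import *
crop('s2',290,130,410,250,'s2d')
E
```

```text
s2d 5.0
```

View pics/s2d.png

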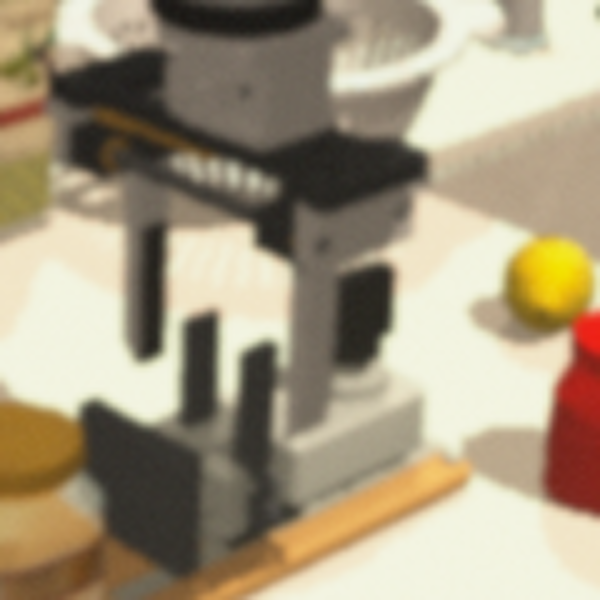

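Call:
play_rows(deltas=[[[0,0,0,0,0,0,60],[0,0,0,0,0,0,60],[0,0,0,0,0,0,50],[0,0,0,0,0,0,50],[0,0,0,0,0,0,50]]], grip_force=30)

```text
time_s: 3.5
ee_pos: [0.5168, 0.016, 0.0736]
eef_rot: [1.621, 1.571, 0.051]
force: [-0.7, -1.3, 1.5]
grip_width: 0.0572
```

Call:
play_rows(deltas=[[[0,0,0,0,0,0,40],[0,0,0,0,0,0,30],[0,0,0,0,0,0,22],[0,0,0,0,0,0,22],[0,0,0,0,0,0,22],[0,0,0,0,0,0,22]]])

```text
time_s: 4.1
ee_pos: [0.5168, 0.016, 0.073]
eef_rot: [-2.645, 1.571, 2.068]
force: [6.0, 1.7, -9.3]
grip_width: 0.033
```

```bash
python3 - <<'E'
from h import *
st(); snap('scene','s3');
crop('s3',290,130,410,250,'s3d')
E
```

```text
t 4.1 q [-0.04   0.381  1.747  0.     1.014 -0.04 ] p [0.5168 0.016  0.073 ] F [ 6.02  1.7  -9.31] M [ 0.003 -0.803  0.039] w 33.0
[[-0.  1.  0.]
 [ 0.  0. -1.]
 [-1. -0. -0.]]
s3d 5.0
```

View pics/s3d.png

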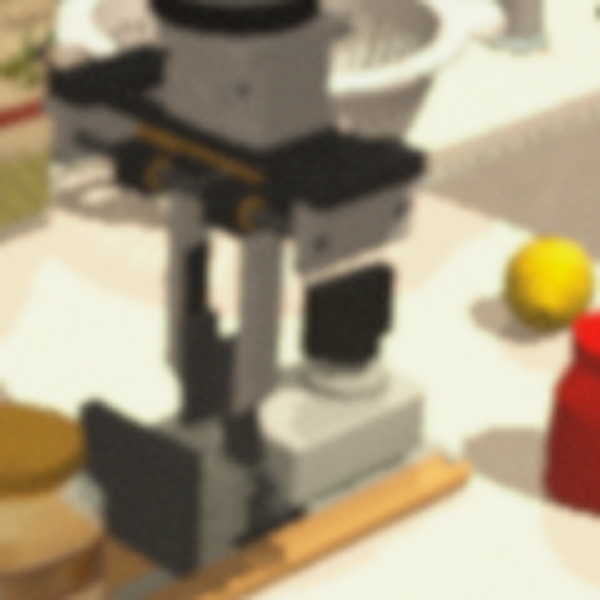

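Still closing; lever is moving in. A few more rows.

Call:
play_rows(deltas=[[[0,0,0,0,0,0,15],[0,0,0,0,0,0,15],[0,0,0,0,0,0,15],[0,0,0,0,0,0,15]]])

```text
time_s: 4.55
ee_pos: [0.5168, 0.016, 0.073]
eef_rot: [-2.616, 1.571, 2.097]
force: [6.2, 0.3, -9.3]
grip_width: 0.033
```

```bash
python3 - <<'E'
from h import *
st()
E
```

```text
t 4.55 q [-0.04   0.381  1.747  0.     1.014 -0.04 ] p [0.5168 0.016  0.073 ] F [ 6.22  0.3  -9.34] M [ 0.071 -0.818 -0.   ] w 33.0
[[-0.  1.  0.]
 [ 0.  0. -1.]
 [-1. -0. -0.]]
```

Call:
play_rows(deltas=[[[0,1,0,0,0,0,15],[0,1,0,0,0,0,15],[0,1,0,0,0,0,15],[0,0,0,0,0,0,15],[0,0,0,0,0,0,15]]])

```text
time_s: 5.05
ee_pos: [0.5178, 0.016, 0.0729]
eef_rot: [-1.597, 1.565, 3.116]
force: [-13.3, -0.1, 1.3]
grip_width: 0.0308
```

```bash
python3 - <<'E'
from h import *
st()
E
```

```text
t 5.05 q [-0.04   0.386  1.741 -0.     1.021 -0.04 ] p [0.5178 0.016  0.0729] F [-13.34  -0.15   1.34] M [ 0.021  2.203 -0.006] w 30.8
[[-0.005  1.     0.001]
 [ 0.     0.001 -1.   ]
 [-1.    -0.005 -0.   ]]
```

Call:
play_rows(deltas=[[[0,-1.5,0,0,0,0,15],[0,0,0,0,0,0,15],[0,0,0,0,0,0,15]]])

```text
time_s: 5.35
ee_pos: [0.5175, 0.016, 0.073]
eef_rot: [-1.647, 1.569, 3.065]
force: [-4.4, 0.5, -7.9]
grip_width: 0.0317
```

```bash
python3 - <<'E'
from h import *
st(); snap('scene','s4');
crop('s4',290,130,410,250,'s4d')
E
```

```text
t 5.35 q [-0.04   0.383  1.744  0.     1.017 -0.04 ] p [0.5175 0.016  0.073 ] F [-4.36  0.5  -7.92] M [ 0.134  1.085 -0.027] w 31.7
[[-0.002  1.     0.   ]
 [ 0.     0.    -1.   ]
 [-1.    -0.002 -0.   ]]
s4d 5.0
```

View pics/s4d.png

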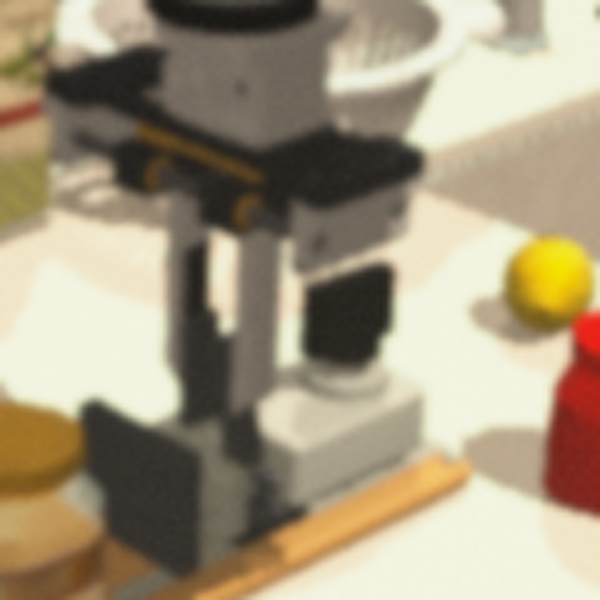

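Call:
play_rows(deltas=[[[0,0,-1,0,0,0,15],[0,0,-2,0,0,0,15],[0,0,-2,0,0,0,15],[0,0,-2,0,0,0,15],[0,0,-2,0,0,0,15]]])

```text
time_s: 5.9
ee_pos: [0.5176, 0.0247, 0.0729]
eef_rot: [-1.372, 1.569, -2.943]
force: [-6.2, -2.0, -8.0]
grip_width: 0.0315
```

```bash
python3 - <<'E'
from h import *
st(); snap('scene','s5');
crop('s5',240,130,400,250,'s5d')
E
```

```text
t 5.9 q [-2.300e-02  3.840e-01  1.743e+00 -1.000e-03  1.017e+00 -2.300e-02] p [0.5176 0.0247 0.0729] F [-6.2  -1.97 -8.02] M [-0.412  1.207 -0.031] w 31.5
[[-0.002  1.     0.   ]
 [-0.     0.    -1.   ]
 [-1.    -0.002  0.   ]]
s5d 5.0
```

View pics/s5d.png

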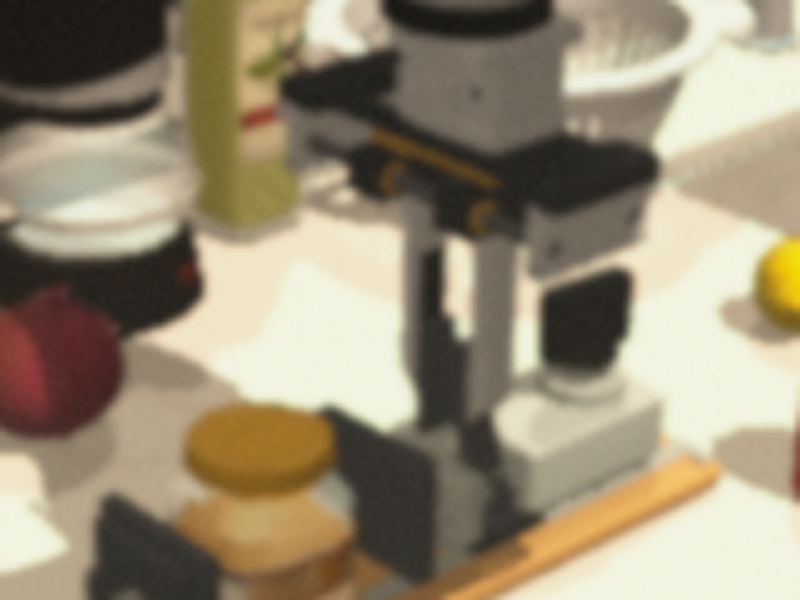

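Call:
play_rows(deltas=[[[0,0,-2,0,0,0,15],[0,0,-2,0,0,0,15],[0,0,-2,0,0,0,15],[0,0,-2,0,0,0,15],[0,0,-2,0,0,0,15],[0,0,-2,0,0,0,15],[0,0,-2,0,0,0,15]]])

```text
time_s: 6.65
ee_pos: [0.5176, 0.0387, 0.0729]
eef_rot: [-1.371, 1.569, -2.942]
force: [-4.8, -1.8, -8.7]
grip_width: 0.0313
```

Call:
play_rows(deltas=[[[0,0,-1,0,0,0,15],[0,0,-1,0,0,0,15],[0,0,-1,0,0,0,15],[0,0,-1,0,0,0,15]]])

```text
time_s: 7.05
ee_pos: [0.5176, 0.0427, 0.0729]
eef_rot: [-1.378, 1.569, -2.948]
force: [-5.8, -2.4, -7.9]
grip_width: 0.0313
```

```bash
python3 - <<'E'
from h import *
st(); snap('scene','s6');
crop('s6',240,130,400,290,'s6d')
E
```

```text
t 7.05 q [ 0.012  0.386  1.739 -0.     1.018  0.012] p [0.5176 0.0427 0.0729] F [-5.83 -2.44 -7.85] M [-0.338  1.158 -0.07 ] w 31.3
[[-0.002  1.     0.   ]
 [-0.     0.    -1.   ]
 [-1.    -0.002  0.   ]]
s6d 3.75
```

View pics/s6d.png

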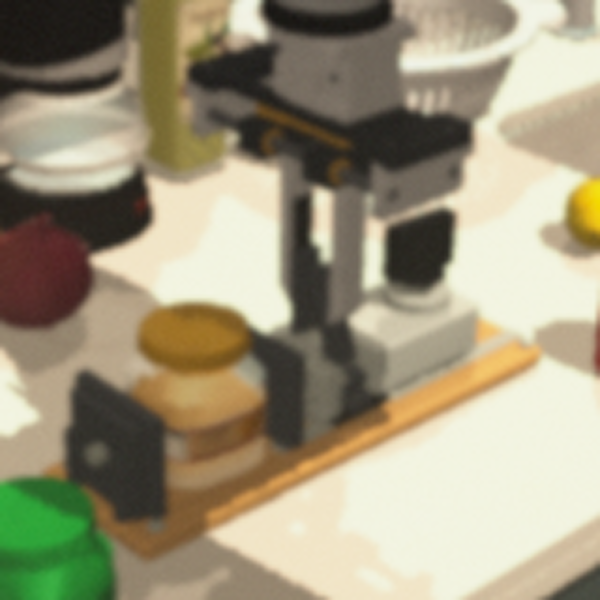

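Call:
play_rows(deltas=[[[0,0,-1,0,0,0,15],[0,0,-1,0,0,0,15],[0,0,-1,0,0,0,15]]])

```text
time_s: 7.4
ee_pos: [0.5176, 0.0457, 0.0729]
eef_rot: [-1.359, 1.569, -2.93]
force: [-5.0, -2.6, -8.8]
grip_width: 0.032
```

Call:
play_rows(deltas=[[[0,0,-1,0,0,0,15],[0,0,-1,0,0,0,15]]])

```text
time_s: 7.6
ee_pos: [0.5176, 0.0477, 0.073]
eef_rot: [-1.345, 1.569, -2.915]
force: [-5.0, -2.2, -8.0]
grip_width: 0.0312
```

Call:
play_rows(deltas=[[[0,0,-0.6,0,0,0,15],[0,0,-0.6,0,0,0,15]]])

```text
time_s: 7.8
ee_pos: [0.5176, 0.0487, 0.073]
eef_rot: [-1.243, 1.569, -2.814]
force: [-5.9, -3.4, -9.0]
grip_width: 0.0315
```

Force begins to rise (jar contact, sliding or squaring). Small steps.

Call:
play_rows(deltas=[[[0,0,-0.5,0,0,0,15],[0,0,-0.5,0,0,0,15]]])

```text
time_s: 8.0
ee_pos: [0.5176, 0.0497, 0.0729]
eef_rot: [-1.248, 1.569, -2.818]
force: [-5.4, -4.0, -9.1]
grip_width: 0.0312
```

Call:
play_rows(deltas=[[[0,0,-0.5,0,0,0,15],[0,0,-0.5,0,0,0,15]]])

```text
time_s: 8.2
ee_pos: [0.5176, 0.0507, 0.0729]
eef_rot: [-1.262, 1.569, -2.832]
force: [-6.0, -3.1, -8.6]
grip_width: 0.0316
```

```bash
python3 - <<'E'
from h import *
st(); snap('scene','s7');snap('top','t7')
crop('s7',240,170,360,290,'s7d');crop('t7',215,180,315,260,'t7d')
E
```

```text
t 8.2 q [ 2.800e-02  3.880e-01  1.737e+00 -1.000e-03  1.019e+00  2.800e-02] p [0.5176 0.0507 0.0729] F [-5.96 -3.11 -8.61] M [-0.562  1.24  -0.05 ] w 31.6
[[-0.002  1.     0.   ]
 [-0.001  0.    -1.   ]
 [-1.    -0.002  0.001]]
s7d 5.0
t7d 7.5
```

View pics/s7d.png

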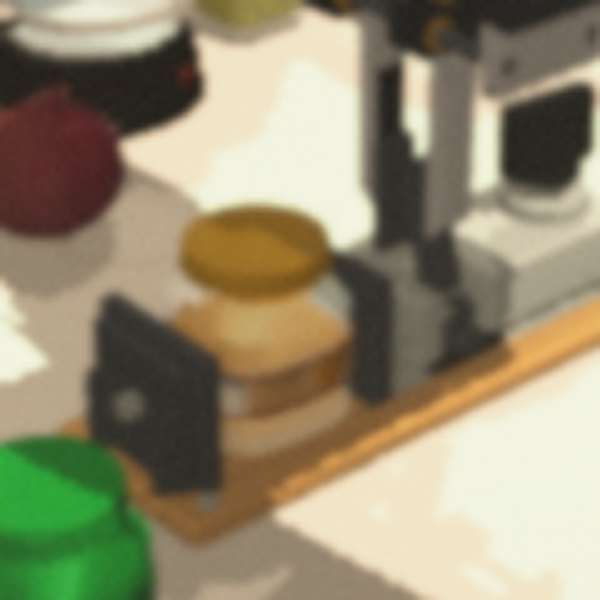

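View pics/t7d.png

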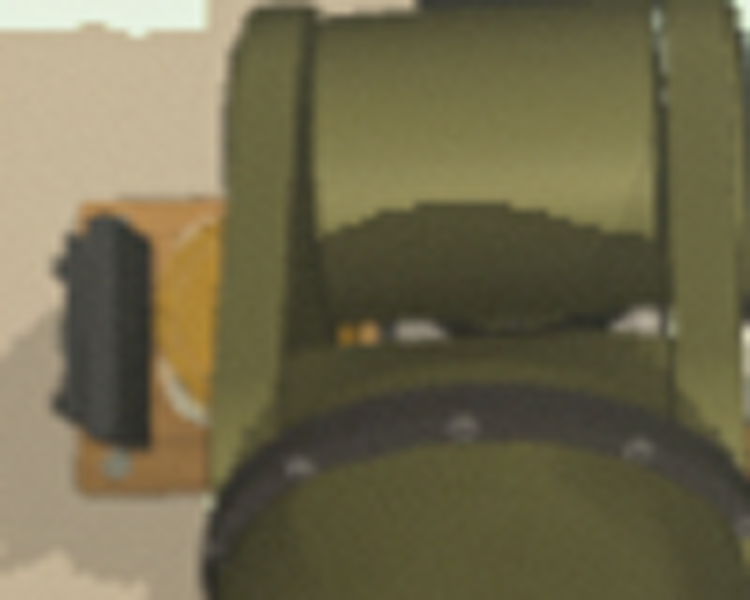

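Call:
play_rows(deltas=[[[0,0,-0.5,0,0,0,15],[0,0,-0.5,0,0,0,15]]])

```text
time_s: 8.5
ee_pos: [0.5176, 0.0517, 0.0729]
eef_rot: [-1.239, 1.569, -2.81]
force: [-4.7, -3.0, -7.6]
grip_width: 0.0314
```

Call:
play_rows(deltas=[[[0,0,-0.5,0,0,0,15],[0,0,-0.5,0,0,0,15]]])

```text
time_s: 8.7
ee_pos: [0.5176, 0.0527, 0.073]
eef_rot: [-1.239, 1.569, -2.809]
force: [-5.2, -3.9, -7.9]
grip_width: 0.0317
```

Call:
play_rows(deltas=[[[0,0,-0.5,0,0,0,15],[0,0,-0.5,0,0,0,15]]])

```text
time_s: 8.9
ee_pos: [0.5176, 0.0537, 0.0729]
eef_rot: [-1.252, 1.569, -2.823]
force: [-5.5, -4.7, -8.1]
grip_width: 0.0313
```

Call:
play_rows(deltas=[[[0,0,-0.4,0,0,0,15],[0,0,-0.4,0,0,0,15]]])

```text
time_s: 9.1
ee_pos: [0.5176, 0.0545, 0.0729]
eef_rot: [-1.238, 1.569, -2.808]
force: [-4.9, -3.1, -8.1]
grip_width: 0.0317
```

Call:
play_rows(deltas=[[[0,0,-0.4,0,0,0,15],[0,0,-0.4,0,0,0,15]]])

```text
time_s: 9.3
ee_pos: [0.5176, 0.0553, 0.0729]
eef_rot: [-1.237, 1.569, -2.807]
force: [-5.1, -3.5, -8.0]
grip_width: 0.0312
```

Call:
play_rows(deltas=[[[0,0,-0.4,0,0,0,15],[0,0,-0.4,0,0,0,15]]])

```text
time_s: 9.5
ee_pos: [0.5176, 0.0561, 0.0729]
eef_rot: [-1.249, 1.568, -2.819]
force: [-4.6, -3.2, -8.0]
grip_width: 0.0317
```

Call:
play_rows(deltas=[[[0,0,-0.4,0,0,0,15],[0,0,-0.4,0,0,0,15]]])

```text
time_s: 9.7
ee_pos: [0.5176, 0.0569, 0.073]
eef_rot: [-1.248, 1.569, -2.818]
force: [-5.4, -3.6, -7.9]
grip_width: 0.0315
```

```bash
python3 - <<'E'
from h import *
st(); snap('scene','s8')
crop('s8',250,190,340,280,'s8d')
E
```

```text
t 9.7 q [ 3.900e-02  3.890e-01  1.736e+00 -1.000e-03  1.019e+00  4.000e-02] p [0.5176 0.0569 0.073 ] F [-5.41 -3.58 -7.89] M [-0.648  1.164 -0.089] w 31.5
[[-0.002  1.     0.   ]
 [-0.001  0.    -1.   ]
 [-1.    -0.002  0.001]]
s8d 6.666666666666667
```

View pics/s8d.png

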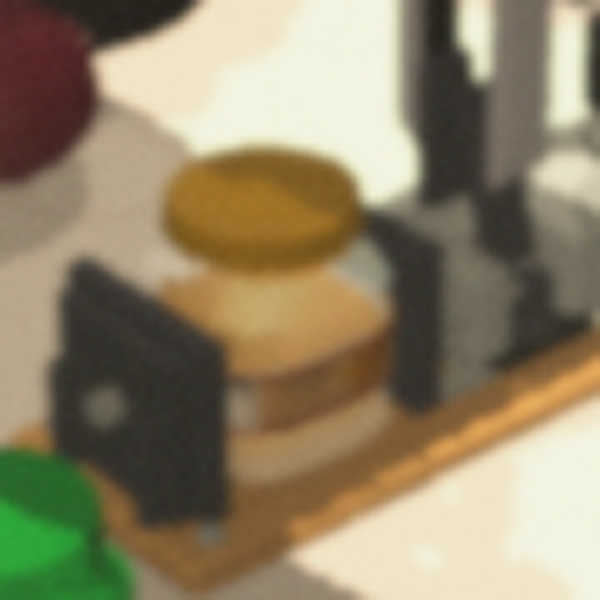

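Call:
play_rows(deltas=[[[0,0,-0.4,0,0,0,15],[0,0,-0.4,0,0,0,15]]])

```text
time_s: 9.95
ee_pos: [0.5176, 0.0577, 0.0729]
eef_rot: [-1.239, 1.569, -2.81]
force: [-4.2, -3.9, -8.5]
grip_width: 0.0315
```

Call:
play_rows(deltas=[[[0,0,-0.4,0,0,0,15],[0,0,-0.4,0,0,0,15]]])

```text
time_s: 10.15
ee_pos: [0.5176, 0.0585, 0.0729]
eef_rot: [-1.248, 1.569, -2.818]
force: [-5.4, -3.5, -8.5]
grip_width: 0.0314
```

Call:
play_rows(deltas=[[[0,0,-0.4,0,0,0,15],[0,0,-0.4,0,0,0,15]]])

```text
time_s: 10.35
ee_pos: [0.5176, 0.0593, 0.0729]
eef_rot: [-1.24, 1.569, -2.81]
force: [-6.2, -3.4, -8.5]
grip_width: 0.0317
```

Call:
play_rows(deltas=[[[0,0,-0.4,0,0,0,15],[0,0,-0.4,0,0,0,15]]])

```text
time_s: 10.55
ee_pos: [0.5176, 0.0601, 0.0729]
eef_rot: [-1.231, 1.569, -2.802]
force: [-5.8, -2.9, -8.1]
grip_width: 0.0314
```

Call:
play_rows(deltas=[[[0,0,-0.3,0,0,0,15],[0,0,-0.3,0,0,0,15]]])

```text
time_s: 10.75
ee_pos: [0.5176, 0.0607, 0.0729]
eef_rot: [-1.243, 1.569, -2.814]
force: [-6.0, -3.7, -8.7]
grip_width: 0.0316
```

Call:
play_rows(deltas=[[[0,0,-0.4,0,0,0,15],[0,0,-0.4,0,0,0,15]]])

```text
time_s: 10.95
ee_pos: [0.5176, 0.0614, 0.073]
eef_rot: [-1.223, 1.569, -2.793]
force: [-4.1, -3.3, -8.8]
grip_width: 0.0318
```

Call:
play_rows(deltas=[[[0,0,-0.3,0,0,0,15],[0,0,-0.3,0,0,0,15]]])

```text
time_s: 11.15
ee_pos: [0.5176, 0.062, 0.0729]
eef_rot: [-1.212, 1.569, -2.783]
force: [-6.0, -4.4, -7.5]
grip_width: 0.0315
```

```bash
python3 - <<'E'
from h import *
st(); snap('scene','s9')
crop('s9',250,190,340,280,'s9d')
E
```

```text
t 11.15 q [ 4.900e-02  3.900e-01  1.734e+00 -1.000e-03  1.020e+00  5.000e-02] p [0.5176 0.062  0.0729] F [-6.02 -4.43 -7.53] M [-0.69   1.171 -0.136] w 31.5
[[-0.002  1.     0.   ]
 [-0.001  0.    -1.   ]
 [-1.    -0.002  0.001]]
s9d 6.666666666666667
```

View pics/s9d.png

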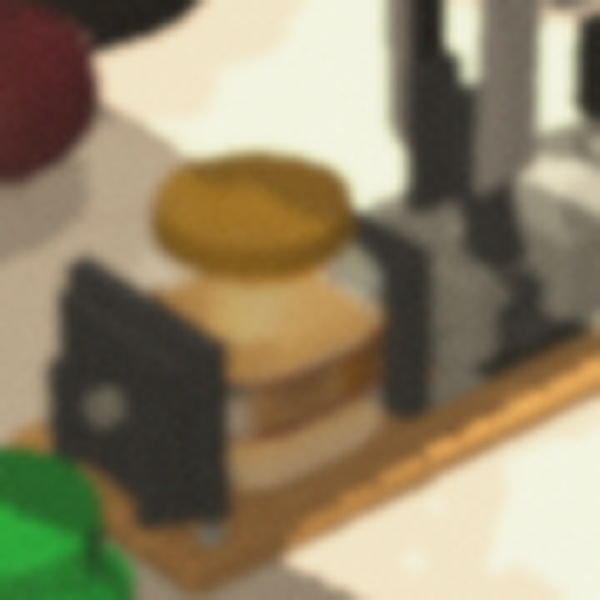

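Call:
play_rows(deltas=[[[0,0,-0.4,0,0,0,15],[0,0,-0.3,0,0,0,15]]])

```text
time_s: 11.4
ee_pos: [0.5176, 0.0627, 0.0729]
eef_rot: [-1.208, 1.568, -2.779]
force: [-5.7, -4.6, -7.5]
grip_width: 0.0316
```

Call:
play_rows(deltas=[[[0,0,-0.3,0,0,0,15],[0,0,-0.3,0,0,0,15]]])

```text
time_s: 11.6
ee_pos: [0.5176, 0.0633, 0.073]
eef_rot: [-1.201, 1.569, -2.772]
force: [-5.9, -4.6, -7.7]
grip_width: 0.0315
```

Call:
play_rows(deltas=[[[0,0,-0.4,0,0,0,15],[0,0,-0.3,0,0,0,15]]])

```text
time_s: 11.8
ee_pos: [0.5176, 0.064, 0.073]
eef_rot: [-1.192, 1.569, -2.763]
force: [-5.0, -3.7, -8.5]
grip_width: 0.0317
```

Call:
play_rows(deltas=[[[0,0,-0.3,0,0,0,15],[0,0,-0.3,0,0,0,15]]])

```text
time_s: 12.0
ee_pos: [0.5176, 0.0646, 0.0729]
eef_rot: [-1.197, 1.569, -2.767]
force: [-5.3, -4.0, -8.2]
grip_width: 0.0313
```

Call:
play_rows(deltas=[[[0,0,-0.4,0,0,0,15],[0,0,-0.4,0,0,0,15]]])

```text
time_s: 12.2
ee_pos: [0.5176, 0.0654, 0.0729]
eef_rot: [-1.207, 1.569, -2.778]
force: [-5.8, -3.7, -9.0]
grip_width: 0.031
```

Call:
play_rows(deltas=[[[0,0,-0.4,0,0,0,15],[0,0,-0.3,0,0,0,15]]])

```text
time_s: 12.4
ee_pos: [0.5176, 0.0661, 0.073]
eef_rot: [-1.205, 1.569, -2.776]
force: [-4.9, -4.2, -7.6]
grip_width: 0.0316
```

```bash
python3 - <<'E'
from h import *
st(); c=snap('top','t10'); 
crop('t10',215,180,315,260,'t10d')
E
```

```text
t 12.4 q [ 5.700e-02  3.910e-01  1.732e+00 -1.000e-03  1.020e+00  5.700e-02] p [0.5176 0.0661 0.073 ] F [-4.94 -4.16 -7.62] M [-0.693  1.17  -0.072] w 31.6
[[-0.002  1.     0.   ]
 [-0.001  0.    -1.   ]
 [-1.    -0.002  0.001]]
t10d 7.5
```

View pics/t10d.png

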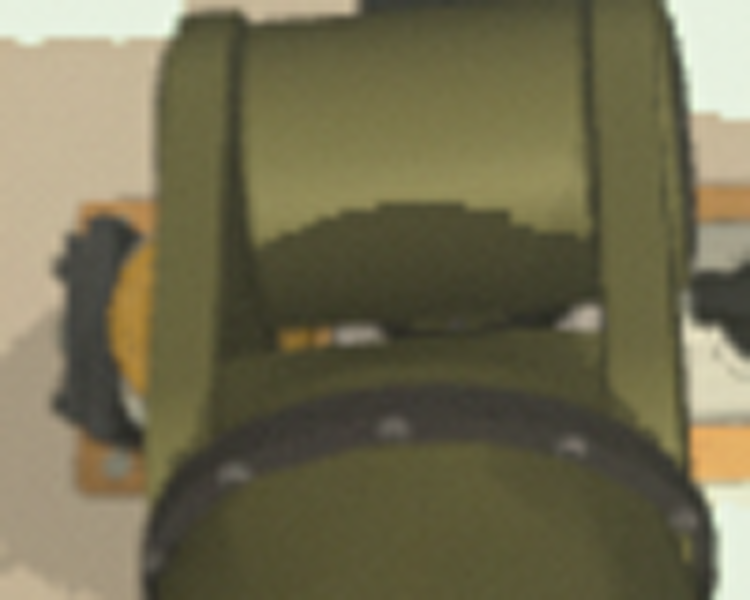

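```bash
python3 - <<'E'
from h import *
c=pickle.load(open('pics/t10.pkl','rb'))
T=lambda x,y,z: atz(c,(215+x/7.5-.5,180+y/7.5-.5),z).round(4)
print('cap left',T(108,310,.1),'plate back ',T(72,330,.09),T(72,330,.0))
s=pickle.load(open('pics/scene0.pkl','rb'))
# jar cap dims from t0
t=pickle.load(open('pics/top0.pkl','rb'))
U=lambda x,y,z: atz(t,(215+(x+.5)/5.333-.5,190+(y+.5)/5.333-.5),z).round(4)
print('cap0',U(116,166,.1),U(260,166,.1))
# inner face of fixed plate: top cam x=105/5.33 vs scene crop s0c top inner corners (115,300)?,(218,358)
for z in (.08,.085,.09,.095,.1): print(z,U(105,180,z),[atz(s,(240+x/5-.5,170+y/5-.5),z).round(4) for x,y in((218,358),(122,300),(333,204),(447,258))],U(379,95,z),U(350,95,z))
E
```

```text
cap left [0.5141 0.1931 0.1   ] plate back  [0.5092 0.2065 0.09  ] [0.519  0.2264 0.    ]
cap0 [0.5139 0.1757 0.1   ] [0.5123 0.113  0.1   ]
0.08 [0.5101 0.1845 0.08  ] [array([0.4721, 0.1994, 0.08  ]), array([0.5337, 0.2014, 0.08  ]), array([0.5396, 0.0792, 0.08  ]), array([0.4706, 0.074 , 0.08  ])] [0.545  0.0623 0.08  ] [0.5453 0.0752 0.08  ]
0.085 [0.5095 0.1835 0.085 ] [array([0.4658, 0.2043, 0.085 ]), array([0.5269, 0.2063, 0.085 ]), array([0.5327, 0.0853, 0.085 ]), array([0.4644, 0.0801, 0.085 ])] [0.5443 0.0619 0.085 ] [0.5446 0.0748 0.085 ]
0.09 [0.509  0.1825 0.09  ] [array([0.4596, 0.2092, 0.09  ]), array([0.52  , 0.2112, 0.09  ]), array([0.5258, 0.0914, 0.09  ]), array([0.4581, 0.0862, 0.09  ])] [0.5435 0.0615 0.09  ] [0.5439 0.0743 0.09  ]
0.095 [0.5085 0.1815 0.095 ] [array([0.4533, 0.2142, 0.095 ]), array([0.5132, 0.2161, 0.095 ]), array([0.5189, 0.0974, 0.095 ]), array([0.4519, 0.0923, 0.095 ])] [0.5428 0.0612 0.095 ] [0.5431 0.0739 0.095 ]
0.1 [0.5079 0.1805 0.1   ] [array([0.447 , 0.2191, 0.1   ]), array([0.5063, 0.2209, 0.1   ]), array([0.512 , 0.1035, 0.1   ]), array([0.4456, 0.0984, 0.1   ])] [0.5421 0.0608 0.1   ] [0.5424 0.0734 0.1   ]
```

Call:
play_rows(deltas=[[[0,0,-0.4,0,0,0,15],[0,0,-0.4,0,0,0,15]]])

```text
time_s: 12.65
ee_pos: [0.5176, 0.0664, 0.0729]
eef_rot: [-0.913, 1.568, -2.483]
force: [-4.4, -9.8, -6.9]
grip_width: 0.0316
```

Call:
play_rows(deltas=[[[0,0,-0.3,0,0,0,15],[0,0,-0.3,0,0,0,15]]])

```text
time_s: 12.85
ee_pos: [0.5176, 0.0666, 0.0729]
eef_rot: [-0.769, 1.568, -2.34]
force: [-5.9, -11.7, -8.5]
grip_width: 0.0315
```

Call:
play_rows(deltas=[[[0,0,0,0,0,0,15],[0,0,0,0,0,0,15]]])

```text
time_s: 13.05
ee_pos: [0.5176, 0.0666, 0.0729]
eef_rot: [-0.784, 1.568, -2.355]
force: [-5.8, -11.8, -7.6]
grip_width: 0.0313
```

Call:
play_rows(deltas=[[[0,0,-0.3,0,0,0,15],[0,0,0,0,0,0,15]]])

```text
time_s: 13.25
ee_pos: [0.5176, 0.0667, 0.0729]
eef_rot: [-0.702, 1.567, -2.273]
force: [-3.9, -13.9, -7.1]
grip_width: 0.0312
```

```bash
python3 - <<'E'
from h import *
st(); snap('scene','s11')
crop('s11',250,190,340,280,'s11d')
E
```

```text
t 13.25 q [ 0.059  0.392  1.732 -0.003  1.021  0.061] p [0.5176 0.0667 0.0729] F [ -3.93 -13.91  -7.09] M [-2.435  1.134 -0.021] w 31.2
[[-0.002  1.     0.   ]
 [-0.003  0.    -1.   ]
 [-1.    -0.002  0.003]]
s11d 6.666666666666667
```

View pics/s11d.png

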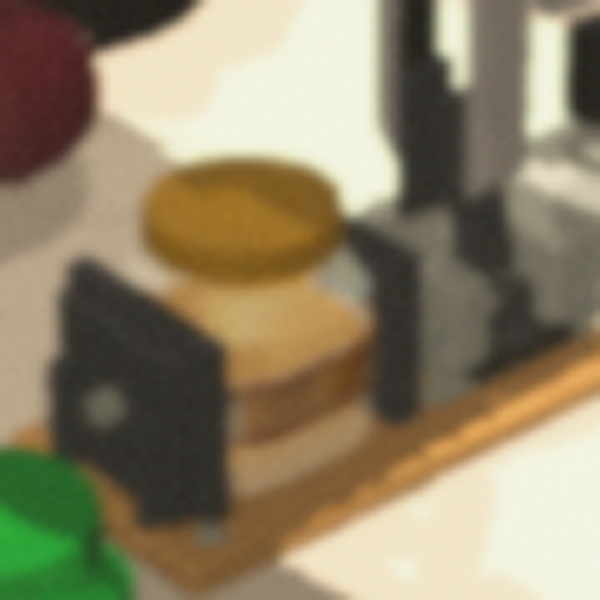

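Call:
play_rows(deltas=[[[0,0,0,0,0,0,94],[0,0,0,0,0,0,94],[0,0,0,0,0,0,94],[0,0,0,0,0,0,94],[0,0,0,0,0,0,94],[0,0,0,0,0,0,94],[0,0,0,0,0,0,94],[0,0,0,0,0,0,94]]])

```text
time_s: 14.1
ee_pos: [0.5186, 0.0684, 0.0737]
eef_rot: [1.712, 1.57, 0.142]
force: [-0.7, -0.2, 0.5]
grip_width: 0.0915
```

```bash
python3 - <<'E'
from h import *
st(); snap('scene','s12')
crop('s12',250,130,400,280,'s12d')
E
```

```text
t 14.1 q [0.061 0.391 1.731 0.    1.019 0.061] p [0.5186 0.0684 0.0737] F [-0.7  -0.22  0.48] M [-0.015 -0.096  0.034] w 91.5
[[ 0.001  1.     0.   ]
 [ 0.     0.    -1.   ]
 [-1.     0.001 -0.   ]]
s12d 4.0
```

View pics/s12d.png

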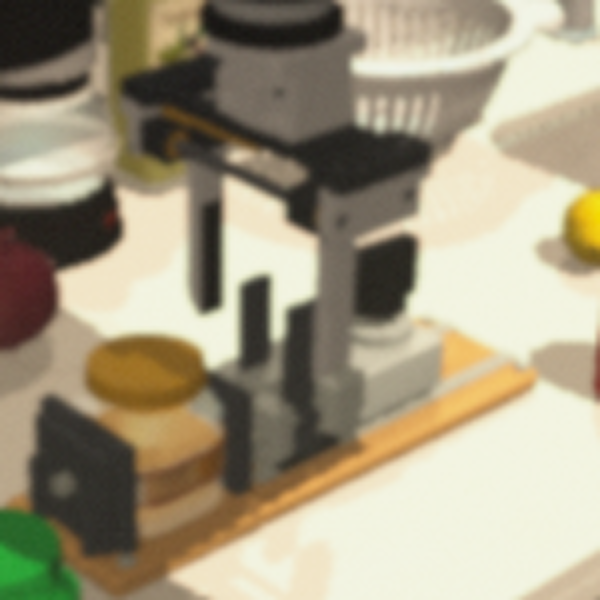

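Call:
play_rows(deltas=[[[-25,0,0,0,0,0,94],[-30,0,0,0,0,0,94],[-25,0,0,0,0,0,94],[0,-2,20,0,0,0,80],[0,-2,20,0,0,0,60],[0,-2,20,0,0,0,60],[0,-2,19,0,0,0,60],[0,0,0,0,0,0,60],[0,0,0,0,0,0,60]]])

```text
time_s: 15.05
ee_pos: [0.5104, -0.0105, 0.1535]
eef_rot: [2.124, 1.571, 0.553]
force: [-0.6, 0.3, -0.9]
grip_width: 0.0599
```

```bash
python3 - <<'E'
from h import *
st(); snap('scene','s13');snap('top','t13')
crop('s13',290,130,410,250,'s13d'); crop('t13',215,170,375,270,'t13d')
E
```

```text
t 15.05 q [-0.092  0.263  1.695  0.     1.184 -0.092] p [ 0.5104 -0.0105  0.1535] F [-0.63  0.26 -0.87] M [-0.013 -0.07   0.002] w 59.9
[[ 0.  1. -0.]
 [ 0. -0. -1.]
 [-1.  0. -0.]]
s13d 5.0
t13d 5.0
```

View pics/s13d.png

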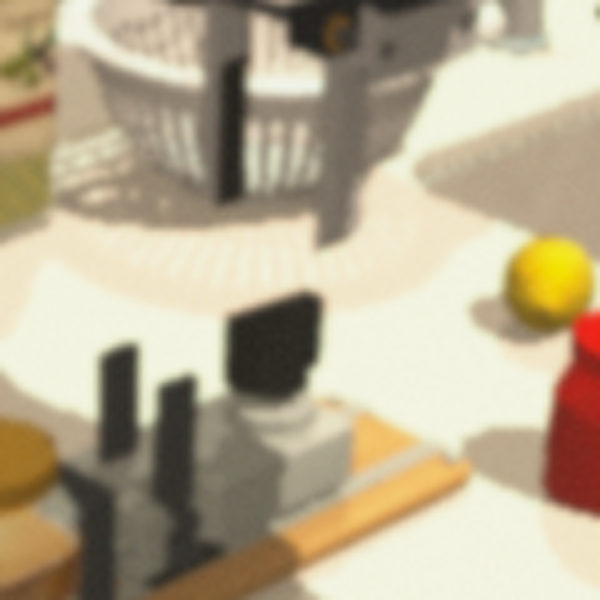

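View pics/t13d.png

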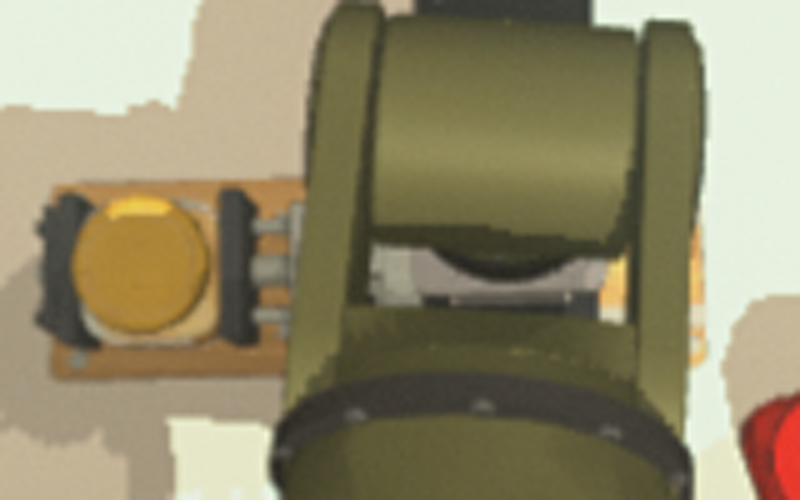

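```bash
python3 - <<'E'
from h import *
s=pickle.load(open('pics/s13.pkl','rb'))
for p in((228,318),(322,297),(275,307)): print(atz(s,(290+p[0]/5-.5,130+p[1]/5-.5),.112).round(4))
P=[(.5103+sx*.007,-.0112+sy*.026,.112) for sx,sy in((-1,-1),(-1,1),(1,1),(1,-1))]
print((proj(s,P)+.5-[290,130])*5)
E
```

```text
[0.5141 0.0145 0.112 ]
[ 0.5015 -0.0339  0.112 ]
[ 0.5082 -0.0098  0.112 ]
[[324.03773098 293.68359411]
 [244.18381092 326.34757177]
 [222.61474027 315.81483973]
 [302.45923313 283.7105837 ]]
```

Call:
play_rows(deltas=[[[20,0,0.5,0,0,0,60],[20,0,0,0,0,0,60],[20,0,0,0,0,0,60],[12,0,0,0,0,0,60],[0,0,0,0,0,0,40],[0,0,0,0,0,0,20],[0,0,0,0,0,0,8],[0,0,0,0,0,0,8],[0,0,0,0,0,0,8],[0,0,0,0,0,0,8]]], grip_force=55)

```text
time_s: 16.15
ee_pos: [0.5107, -0.0112, 0.0818]
eef_rot: [1.514, 1.569, -0.056]
force: [16.7, 0.5, -1.4]
grip_width: 0.0153
```

Call:
play_rows(deltas=[[[0,0,0,0,0,0,8],[0,0,0,0,0,0,8]]])

```text
time_s: 16.35
ee_pos: [0.5112, -0.0112, 0.0819]
eef_rot: [1.575, 1.568, 0.005]
force: [7.2, 0.0, -2.1]
grip_width: 0.014
```

```bash
python3 - <<'E'
from h import *
st(); snap('scene','s14')
crop('s14',290,130,410,250,'s14d')
E
```

```text
t 16.35 q [-0.094  0.355  1.759  0.     1.025 -0.094] p [ 0.5112 -0.0112  0.0819] F [ 7.21  0.01 -2.12] M [ 0.026 -1.183 -0.214] w 14.0
[[ 0.003  1.     0.   ]
 [ 0.     0.    -1.   ]
 [-1.     0.003 -0.   ]]
s14d 5.0
```

View pics/s14d.png

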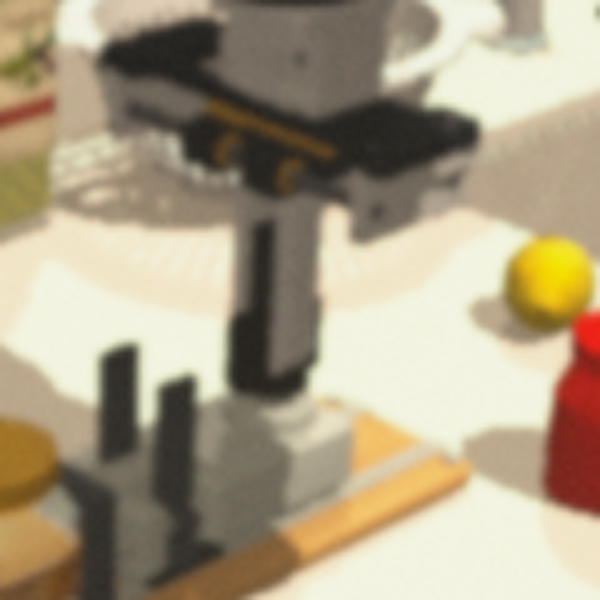

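Call:
play_rows(deltas=[[[0,0.8,0,0,0,0,8],[0,0,0,0.05,0,0,8],[0,0,0,0.05,0,0,8],[0,0,0,0.05,0,0,8]]])

```text
time_s: 16.8
ee_pos: [0.5115, -0.0111, 0.0818]
eef_rot: [1.717, 1.57, -0.005]
force: [2.2, -0.2, 2.1]
grip_width: 0.0139
```

```bash
cat >> h.py <<'E'
def tq():
    o=ctrl.get_obs(); R=Ro.from_euler('xyz',o['eef_rot']).as_matrix(); print('t',round(o['time_s'],2),'yaw',round(np.arctan2(R[1,1],R[0,1]),4),'Mz',o['moment'][2].round(3),'tau6',o['tau'][5].round(3),'F',o['force'].round(1),'p',o['ee_pos'].round(4),'w',o['grip_width']*1000)
E
python3 - <<'E'
from h import *
tq()
E
```

```text
t 16.8 yaw -0.1512 Mz 0.222 tau6 -0.811 F [ 2.2 -0.2  2.1] p [ 0.5115 -0.0111  0.0818] w 13.857269920251376
```

Call:
play_rows(deltas=[[[0,0,0,0.05,0,0,8],[0,0,0,0.05,0,0,8]]])

```text
time_s: 17.0
ee_pos: [0.5116, -0.0112, 0.0818]
eef_rot: [1.648, 1.569, -0.174]
force: [3.0, 0.1, 0.4]
grip_width: 0.0139
```

```bash
python3 - <<'E'
from h import *
tq()
E
```

```text
t 17.0 yaw -0.2512 Mz 0.266 tau6 -0.783 F [3.  0.1 0.4] p [ 0.5116 -0.0112  0.0818] w 13.8505450239475
```

Call:
play_rows(deltas=[[[0,0,0,0.05,0,0,8],[0,0,0,0.05,0,0,8]]])

```text
time_s: 17.2
ee_pos: [0.5117, -0.0114, 0.0818]
eef_rot: [1.618, 1.569, -0.305]
force: [4.1, -1.6, -0.0]
grip_width: 0.0135
```

```bash
python3 - <<'E'
from h import *
tq()
E
```

```text
t 17.2 yaw -0.3512 Mz 0.258 tau6 -0.766 F [ 4.1 -1.6 -0. ] p [ 0.5117 -0.0114  0.0818] w 13.521933343782125
```

Call:
play_rows(deltas=[[[0,0,0,0.05,0,0,8],[0,0,0,0.05,0,0,8]]])

```text
time_s: 17.4
ee_pos: [0.5118, -0.0116, 0.0819]
eef_rot: [1.607, 1.569, -0.415]
force: [5.2, -2.9, -0.5]
grip_width: 0.0135
```

```bash
python3 - <<'E'
from h import *
tq()
c=snap('scene','s15'); tq(); snap('scene','s15'); tq()
E
```

```text
t 17.4 yaw -0.4512 Mz 0.331 tau6 -0.746 F [ 5.2 -2.9 -0.5] p [ 0.5118 -0.0116  0.0819] w 13.544641921574438
t 17.45 yaw -0.4545 Mz 0.238 tau6 -0.366 F [ 5.2 -3.4 -0.9] p [ 0.5118 -0.0116  0.0818] w 13.106509886915386
t 17.5 yaw -0.4512 Mz 0.128 tau6 0.954 F [ 4.5 -2.6 -0.8] p [ 0.5118 -0.0116  0.0818] w 13.892434752365062
```

Call:
play_rows(deltas=[[[0,0,0,-0.05,0,0,8],[0,0,0,-0.05,0,0,8]]])

```text
time_s: 17.7
ee_pos: [0.5117, -0.0115, 0.0818]
eef_rot: [1.68, 1.569, -0.239]
force: [2.9, -1.3, 0.5]
grip_width: 0.0139
```

```bash
python3 -c "
from h import *
tq()"
```

```text
t 17.7 yaw -0.3479 Mz -0.193 tau6 0.993 F [ 2.9 -1.3  0.5] p [ 0.5117 -0.0115  0.0818] w 13.866823116172398
```

Call:
play_rows(deltas=[[[0,0,0,-0.05,0,0,8]]])

```text
time_s: 17.8
ee_pos: [0.5117, -0.0114, 0.0818]
eef_rot: [1.665, 1.569, -0.204]
force: [4.1, -1.6, -0.1]
grip_width: 0.0136
```

```bash
python3 -c "
from h import *
tq()"
```

```text
t 17.8 yaw -0.2978 Mz -0.22 tau6 0.898 F [ 4.1 -1.6 -0.1] p [ 0.5117 -0.0114  0.0818] w 13.587924801582314
```

Call:
play_rows(deltas=[[[0,0,0,-0.05,0,0,8]]])

```text
time_s: 17.9
ee_pos: [0.5116, -0.0114, 0.0818]
eef_rot: [1.652, 1.569, -0.167]
force: [2.3, -0.6, 0.4]
grip_width: 0.0136
```

```bash
python3 -c "
from h import *
tq()"
```

```text
t 17.9 yaw -0.2478 Mz -0.184 tau6 0.881 F [ 2.3 -0.6  0.4] p [ 0.5116 -0.0114  0.0818] w 13.590227854490681
```

Call:
play_rows(deltas=[[[0,0,0,-0.05,0,0,8]]])

```text
time_s: 18.0
ee_pos: [0.5116, -0.0113, 0.0818]
eef_rot: [1.644, 1.57, -0.125]
force: [2.9, -0.3, 1.3]
grip_width: 0.0139
```

```bash
python3 -c "
from h import *
tq()"
```

```text
t 18.0 yaw -0.1978 Mz -0.162 tau6 0.869 F [ 2.9 -0.3  1.3] p [ 0.5116 -0.0113  0.0818] w 13.912836564122358
```

Call:
play_rows(deltas=[[[0,0,0,-0.05,0,0,8]]])

```text
time_s: 18.1
ee_pos: [0.5115, -0.0113, 0.0818]
eef_rot: [1.668, 1.57, -0.051]
force: [2.3, 0.7, 0.9]
grip_width: 0.0136
```

```bash
python3 -c "
from h import *
tq()"
```

```text
t 18.1 yaw -0.1478 Mz -0.187 tau6 0.858 F [2.3 0.7 0.9] p [ 0.5115 -0.0113  0.0818] w 13.639402451786422
```

Call:
play_rows(deltas=[[[0,0,0,-0.05,0,0,8]]])

```text
time_s: 18.2
ee_pos: [0.5115, -0.0112, 0.0818]
eef_rot: [1.656, 1.57, -0.012]
force: [2.3, -0.1, 1.8]
grip_width: 0.0138
```

```bash
python3 -c "
from h import *
tq()"
```

```text
t 18.2 yaw -0.0978 Mz -0.183 tau6 0.847 F [ 2.3 -0.1  1.8] p [ 0.5115 -0.0112  0.0818] w 13.828912065432883
```

Call:
play_rows(deltas=[[[0,0,0,0.05,0,0,8],[0,0,0,0.05,0,0,8],[0,0,0,0.05,0,0,8]]])

```text
time_s: 18.5
ee_pos: [0.5116, -0.0113, 0.0818]
eef_rot: [1.55, 1.569, -0.272]
force: [2.3, -0.3, 0.3]
grip_width: 0.0137
```

```bash
python3 -c "
from h import *
tq()"
```

```text
t 18.5 yaw -0.2513 Mz 0.235 tau6 -0.81 F [ 2.3 -0.3  0.3] p [ 0.5116 -0.0113  0.0818] w 13.732837802648627
```

Call:
play_rows(deltas=[[[0,0,0,0.05,0,0,8]]])

```text
time_s: 18.6
ee_pos: [0.5117, -0.0114, 0.0818]
eef_rot: [1.564, 1.569, -0.308]
force: [3.8, -0.9, 0.5]
grip_width: 0.0135
```

```bash
python3 -c "
from h import *
tq()"
```

```text
t 18.6 yaw -0.3012 Mz 0.206 tau6 -0.789 F [ 3.8 -0.9  0.5] p [ 0.5117 -0.0114  0.0818] w 13.48321526772127
```

Call:
play_rows(deltas=[[[0,0,0,0.05,0,0,8]]])

```text
time_s: 18.7
ee_pos: [0.5117, -0.0114, 0.0818]
eef_rot: [1.562, 1.569, -0.361]
force: [3.5, -1.9, 0.3]
grip_width: 0.0135
```

```bash
python3 -c "
from h import *
tq()"
```

```text
t 18.7 yaw -0.3513 Mz 0.244 tau6 -0.775 F [ 3.5 -1.9  0.3] p [ 0.5117 -0.0114  0.0818] w 13.463952789949776
```

Call:
play_rows(deltas=[[[0,0,0,0.05,0,0,8]]])

```text
time_s: 18.8
ee_pos: [0.5118, -0.0115, 0.0818]
eef_rot: [1.595, 1.569, -0.377]
force: [4.2, -2.6, 0.2]
grip_width: 0.0135
```

```bash
python3 -c "
from h import *
tq()"
```

```text
t 18.8 yaw -0.4012 Mz 0.268 tau6 -0.761 F [ 4.2 -2.6  0.2] p [ 0.5118 -0.0115  0.0818] w 13.540103400666199
```

Call:
play_rows(deltas=[[[0,0,0,0.05,0,0,8]]])

```text
time_s: 18.9
ee_pos: [0.5118, -0.0116, 0.0818]
eef_rot: [1.617, 1.569, -0.405]
force: [5.3, -3.3, -0.6]
grip_width: 0.0135
```

```bash
python3 -c "
from h import *
tq()"
```

```text
t 18.9 yaw -0.4513 Mz 0.325 tau6 -0.745 F [ 5.3 -3.3 -0.6] p [ 0.5118 -0.0116  0.0818] w 13.539737497625724
```

Call:
play_rows(deltas=[[[0,0,0,0.05,0,0,8]]])

```text
time_s: 19.0
ee_pos: [0.5119, -0.0116, 0.0819]
eef_rot: [1.635, 1.569, -0.437]
force: [5.5, -4.4, -0.9]
grip_width: 0.0135
```

```bash
python3 -c "
from h import *
tq()"
```

```text
t 19.0 yaw -0.5012 Mz 0.322 tau6 -0.727 F [ 5.5 -4.4 -0.9] p [ 0.5119 -0.0116  0.0819] w 13.533256332228113
```

Call:
play_rows(deltas=[[[0,0,0,0.05,0,0,8]]])

```text
time_s: 19.1
ee_pos: [0.5119, -0.0118, 0.0818]
eef_rot: [1.609, 1.568, -0.513]
force: [5.4, -4.2, -0.9]
grip_width: 0.0136
```

```bash
python3 -c "
from h import *
tq()"
```

```text
t 19.1 yaw -0.5512 Mz 0.314 tau6 -0.725 F [ 5.4 -4.2 -0.9] p [ 0.5119 -0.0118  0.0818] w 13.617427404556523
```

Call:
play_rows(deltas=[[[0,0,0,0.05,0,0,8]]])

```text
time_s: 19.2
ee_pos: [0.512, -0.0119, 0.0819]
eef_rot: [1.647, 1.568, -0.525]
force: [5.9, -5.6, -1.5]
grip_width: 0.0136
```

```bash
python3 -c "
from h import *
tq()"
```

```text
t 19.2 yaw -0.6012 Mz 0.367 tau6 -0.705 F [ 5.9 -5.6 -1.5] p [ 0.512  -0.0119  0.0819] w 13.614902271664453
```

Call:
play_rows(deltas=[[[0,1.0,0,0,0,0,8],[0,0,0,-0.05,0,0,8],[0,0,0,-0.05,0,0,8]]])

```text
time_s: 19.5
ee_pos: [0.512, -0.0119, 0.0818]
eef_rot: [1.59, 1.571, -0.478]
force: [-0.2, -1.2, 4.3]
grip_width: 0.0134
```

```bash
python3 -c "
from h import *
tq()"
```

```text
t 19.5 yaw -0.4972 Mz -0.168 tau6 1.001 F [-0.2 -1.2  4.3] p [ 0.512  -0.0119  0.0818] w 13.385661015251051
```

Call:
play_rows(deltas=[[[0,0,0,-0.05,0,0,8]]])

```text
time_s: 19.6
ee_pos: [0.512, -0.0118, 0.0818]
eef_rot: [-3.04, 1.571, 1.225]
force: [-0.5, -0.4, 4.4]
grip_width: 0.0134
```

```bash
python3 -c "
from h import *
tq()"
```

```text
t 19.6 yaw -0.4471 Mz -0.108 tau6 0.905 F [-0.5 -0.4  4.4] p [ 0.512  -0.0118  0.0818] w 13.44356434710064
```

Call:
play_rows(deltas=[[[0,0,0,-0.05,0,0,8]]])

```text
time_s: 19.7
ee_pos: [0.5119, -0.0117, 0.0818]
eef_rot: [-2.249, 1.571, 2.067]
force: [-0.5, 1.1, 4.9]
grip_width: 0.0135
```

```bash
python3 -c "
from h import *
tq()"
```

```text
t 19.7 yaw -0.3971 Mz -0.146 tau6 0.887 F [-0.5  1.1  4.9] p [ 0.5119 -0.0117  0.0818] w 13.50468439133571
```

Call:
play_rows(deltas=[[[0,0,0,-0.05,0,0,8]]])

```text
time_s: 19.8
ee_pos: [0.5118, -0.0117, 0.0818]
eef_rot: [-2.055, 1.57, 2.31]
force: [-1.9, 0.4, 4.3]
grip_width: 0.0135
```

```bash
python3 -c "
from h import *
tq()"
```

```text
t 19.8 yaw -0.3471 Mz -0.196 tau6 0.874 F [-1.9  0.4  4.3] p [ 0.5118 -0.0117  0.0818] w 13.462209335079727
```

Call:
play_rows(deltas=[[[0,0,0,0.05,0,0,8],[0,0,0,0.05,0,0,8]]])

```text
time_s: 20.0
ee_pos: [0.5119, -0.0118, 0.0818]
eef_rot: [0.544, 1.571, -1.477]
force: [-1.5, -1.1, 3.4]
grip_width: 0.0137
```

```bash
python3 -c "
from h import *
tq()"
```

```text
t 20.0 yaw -0.4504 Mz 0.267 tau6 -0.945 F [-1.5 -1.1  3.4] p [ 0.5119 -0.0118  0.0818] w 13.66778138809961
```

Call:
play_rows(deltas=[[[0,0,0,0.05,0,0,8]]])

```text
time_s: 20.1
ee_pos: [0.512, -0.0118, 0.0818]
eef_rot: [1.151, 1.57, -0.92]
force: [0.4, -2.4, 3.7]
grip_width: 0.0133
```

```bash
python3 -c "
from h import *
tq()"
```

```text
t 20.1 yaw -0.5005 Mz 0.293 tau6 -0.776 F [ 0.4 -2.4  3.7] p [ 0.512  -0.0118  0.0818] w 13.342018026038938
```

Call:
play_rows(deltas=[[[0,0,0,0.05,0,0,8]]])

```text
time_s: 20.2
ee_pos: [0.512, -0.0119, 0.0818]
eef_rot: [1.158, 1.57, -0.964]
force: [0.8, -2.0, 3.1]
grip_width: 0.0136
```

```bash
python3 -c "
from h import *
tq()"
```

```text
t 20.2 yaw -0.5505 Mz 0.288 tau6 -0.752 F [ 0.8 -2.   3.1] p [ 0.512  -0.0119  0.0818] w 13.584445674858628
```

Call:
play_rows(deltas=[[[0,0,0,0.05,0,0,8]]])

```text
time_s: 20.3
ee_pos: [0.5121, -0.012, 0.0818]
eef_rot: [1.106, 1.57, -1.065]
force: [0.8, -3.3, 3.1]
grip_width: 0.0137
```

```bash
python3 -c "
from h import *
tq()"
```

```text
t 20.3 yaw -0.6005 Mz 0.287 tau6 -0.733 F [ 0.8 -3.3  3.1] p [ 0.5121 -0.012   0.0818] w 13.73318405722949
```

Call:
play_rows(deltas=[[[0,0,0,0.05,0,0,8]]])

```text
time_s: 20.4
ee_pos: [0.5121, -0.0121, 0.0818]
eef_rot: [1.295, 1.57, -0.927]
force: [0.4, -3.7, 2.7]
grip_width: 0.0139
```

```bash
python3 -c "
from h import *
tq()"
```

```text
t 20.4 yaw -0.6505 Mz 0.27 tau6 -0.714 F [ 0.4 -3.7  2.7] p [ 0.5121 -0.0121  0.0818] w 13.85895083425563
```

Call:
play_rows(deltas=[[[0,0,0,0.05,0,0,8]]])

```text
time_s: 20.5
ee_pos: [0.5122, -0.0122, 0.0818]
eef_rot: [1.33, 1.57, -0.942]
force: [0.4, -3.6, 3.3]
grip_width: 0.0135
```

```bash
python3 -c "
from h import *
tq()"
```

```text
t 20.5 yaw -0.7005 Mz 0.348 tau6 -0.695 F [ 0.4 -3.6  3.3] p [ 0.5122 -0.0122  0.0818] w 13.511561882139079
```

Call:
play_rows(deltas=[[[0,0,0,-0.05,0,0,8],[0,0,0,-0.05,0,0,8]]])

```text
time_s: 20.7
ee_pos: [0.5121, -0.0121, 0.0818]
eef_rot: [1.33, 1.57, -0.838]
force: [0.3, -3.5, 2.8]
grip_width: 0.0138
```

```bash
python3 -c "
from h import *
tq()"
```

```text
t 20.7 yaw -0.5973 Mz -0.139 tau6 1.094 F [ 0.3 -3.5  2.8] p [ 0.5121 -0.0121  0.0818] w 13.787428257981183
```

Call:
play_rows(deltas=[[[0,0,0,-0.03,0,0,8]]])

```text
time_s: 20.8
ee_pos: [0.5121, -0.0121, 0.0818]
eef_rot: [1.219, 1.57, -0.919]
force: [-1.5, -2.9, 4.7]
grip_width: 0.0139
```

```bash
python3 -c "
from h import *
tq()"
```

```text
t 20.8 yaw -0.5675 Mz -0.1 tau6 0.138 F [-1.5 -2.9  4.7] p [ 0.5121 -0.0121  0.0818] w 13.895630562223978
```

Call:
play_rows(deltas=[[[0,0,0,-0.03,0,0,8]]])

```text
time_s: 20.9
ee_pos: [0.5121, -0.012, 0.0818]
eef_rot: [1.447, 1.57, -0.662]
force: [-0.3, -3.0, 5.3]
grip_width: 0.0136
```

```bash
python3 -c "
from h import *
tq()"
```

```text
t 20.9 yaw -0.5382 Mz -0.158 tau6 0.464 F [-0.3 -3.   5.3] p [ 0.5121 -0.012   0.0818] w 13.592679135630513
```

Call:
play_rows(deltas=[[[0,0,0,-0.04,0,0,8]]])

```text
time_s: 21.0
ee_pos: [0.512, -0.0119, 0.0817]
eef_rot: [1.242, 1.57, -0.826]
force: [-0.4, -2.8, 6.7]
grip_width: 0.0136
```

```bash
python3 -c "
from h import *
tq()"
```

```text
t 21.0 yaw -0.498 Mz -0.163 tau6 0.866 F [-0.4 -2.8  6.7] p [ 0.512  -0.0119  0.0817] w 13.555699924266657
```

Call:
play_rows(deltas=[[[0,0,0,0.05,0,0,8],[0,0,0,0.05,0,0,8]]])

```text
time_s: 21.2
ee_pos: [0.5121, -0.012, 0.0818]
eef_rot: [1.273, 1.57, -0.898]
force: [-0.1, -5.3, 5.4]
grip_width: 0.0139
```

```bash
python3 -c "
from h import *
tq()"
```

```text
t 21.2 yaw -0.6005 Mz 0.31 tau6 -0.895 F [-0.1 -5.3  5.4] p [ 0.5121 -0.012   0.0818] w 13.861526474816992
```

Call:
play_rows(deltas=[[[0,0,0,0.05,0,0,8]]])

```text
time_s: 21.3
ee_pos: [0.5121, -0.0121, 0.0818]
eef_rot: [1.277, 1.57, -0.944]
force: [0.8, -5.2, 4.3]
grip_width: 0.0134
```

```bash
python3 -c "
from h import *
tq()"
```

```text
t 21.3 yaw -0.6506 Mz 0.316 tau6 -0.739 F [ 0.8 -5.2  4.3] p [ 0.5121 -0.0121  0.0818] w 13.4351382515506
```

Call:
play_rows(deltas=[[[0,0,0,0.05,0,0,8]]])

```text
time_s: 21.4
ee_pos: [0.5122, -0.0122, 0.0818]
eef_rot: [1.335, 1.57, -0.937]
force: [1.0, -7.2, 4.8]
grip_width: 0.0133
```

```bash
python3 -c "
from h import *
tq()"
```

```text
t 21.4 yaw -0.7005 Mz 0.333 tau6 -0.712 F [ 1.  -7.2  4.8] p [ 0.5122 -0.0122  0.0818] w 13.34433232870718
```

```bash
python3 - <<'E'
import numpy as np
from scipy.optimize import least_squares
fw=[(.15,.222),(.25,.266),(.35,.258),(.45,.331),(.25,.235),(.30,.206),(.35,.244),(.40,.268),(.45,.325),(.5,.322),(.55,.314),(.6,.367),(.45,.267),(.5,.293),(.55,.288),(.6,.287),(.65,.27),(.7,.348),(.6,.31),(.65,.316),(.7,.333)]
bw=[(.348,-.193),(.298,-.22),(.248,-.184),(.198,-.162),(.148,-.187),(.098,-.183),(.497,-.168),(.447,-.108),(.397,-.146),(.347,-.196),(.597,-.139),(.567,-.1),(.538,-.158),(.498,-.163)]
th=np.array([a for a,_ in fw+bw]);m=np.array([b for _,b in fw+bw]);s=np.r_[np.ones(len(fw)),-np.ones(len(bw))]
for k in(40,50,60,70,80,90,None):
  for fb in (0,1):
    def r(p):
        kk=k or p[2]*100
        return p[0]*s+.00255*kk*np.maximum(0,th-p[1])+fb*p[3]-m
    o=least_squares(r,[.2,.2,.6,0]); kk=k or o.x[2]*100
    print(k,fb,'f %.3f th0 %.3f k %.0f b %.3f'%(o.x[0],o.x[1],kk,o.x[3]),'rms %.4f'%np.sqrt(np.mean(o.fun**2)),'F(.7)=%.1f'%(kk*(.7-o.x[1])))
E
```

```text
40 0 f 0.222 th0 -0.184 k 40 b 0.000 rms 0.0294 F(.7)=35.4
40 1 f 0.222 th0 -0.135 k 40 b 0.005 rms 0.0294 F(.7)=33.4
50 0 f 0.220 th0 -0.063 k 50 b 0.000 rms 0.0282 F(.7)=38.1
50 1 f 0.221 th0 0.150 k 50 b 0.027 rms 0.0281 F(.7)=27.5
60 0 f 0.219 th0 0.019 k 60 b 0.000 rms 0.0274 F(.7)=40.9
60 1 f 0.220 th0 0.250 k 60 b 0.033 rms 0.0272 F(.7)=27.0
70 0 f 0.218 th0 0.077 k 70 b 0.000 rms 0.0273 F(.7)=43.6
70 1 f 0.220 th0 0.277 k 70 b 0.032 rms 0.0264 F(.7)=29.6
80 0 f 0.217 th0 0.126 k 80 b 0.000 rms 0.0275 F(.7)=45.9
80 1 f 0.219 th0 0.298 k 80 b 0.031 rms 0.0260 F(.7)=32.2
90 0 f 0.216 th0 0.166 k 90 b 0.000 rms 0.0279 F(.7)=48.0
90 1 f 0.218 th0 0.299 k 90 b 0.028 rms 0.0258 F(.7)=36.1
None 0 f 0.218 th0 0.067 k 68 b 0.000 rms 0.0273 F(.7)=43.1
None 1 f 0.218 th0 0.298 k 85 b 0.030 rms 0.0259 F(.7)=34.1
```

Call:
play_rows(deltas=[[[0,0,0,0.05,0,0,8]]])

```text
time_s: 21.5
ee_pos: [0.5122, -0.0123, 0.0818]
eef_rot: [1.381, 1.569, -0.941]
force: [1.1, -7.3, 3.9]
grip_width: 0.0135
```

```bash
python3 -c "
from h import *
tq()"
```

```text
t 21.5 yaw -0.7506 Mz 0.375 tau6 -0.693 F [ 1.1 -7.3  3.9] p [ 0.5122 -0.0123  0.0818] w 13.502538024342627
```

Call:
play_rows(deltas=[[[0,0,0,0,0,0,50],[0,0,0,0,0,0,50],[0,0,0,0,0,0,50],[0,0,0,0,0,0,50],[0,0,0,0,0,0,50],[0,0,0,0,0,0,50],[-20,0,0,0,0,0,50],[-30,0,0,0,0,0,50],[-30,0,0,0,0,0,50],[-30,0,0,0,0,0,50]]])

```text
time_s: 22.5
ee_pos: [0.5117, -0.0117, 0.1926]
eef_rot: [-1.321, 1.571, 2.642]
force: [-0.2, -0.6, 0.3]
grip_width: 0.0496
```

Call:
play_rows(deltas=[[[0,0,30,0,0,0,60],[0,0,40,0,0,0,60],[0,0,40,0,0,0,60],[0,0,40,0,0,0,60],[0,0,40,0,0,0,60],[0,0,0,0,0,0,60],[0,0,0,0,0,0,60]]])

```text
time_s: 23.2
ee_pos: [0.3824, -0.1512, 0.1917]
eef_rot: [2.11, 1.57, -0.213]
force: [0.3, 0.5, 0.6]
grip_width: 0.0605
```

```bash
python3 - <<'E'
from h import *
st(); snap('scene','s20');snap('top','t20')
crop('t20',215,190,365,260,'t20d'); crop('s20',240,170,400,290,'s20d')
E
```

```text
t 23.2 q [-0.466 -0.002  1.902  0.     1.242  0.286] p [ 0.3824 -0.1512  0.1917] F [0.32 0.45 0.55] M [-0.086 -0.055  0.043] w 60.5
[[ 0.001  0.731 -0.683]
 [-0.    -0.683 -0.731]
 [-1.     0.001 -0.   ]]
t20d 5.333333333333333
s20d 5.0
```

View pics/t20d.png

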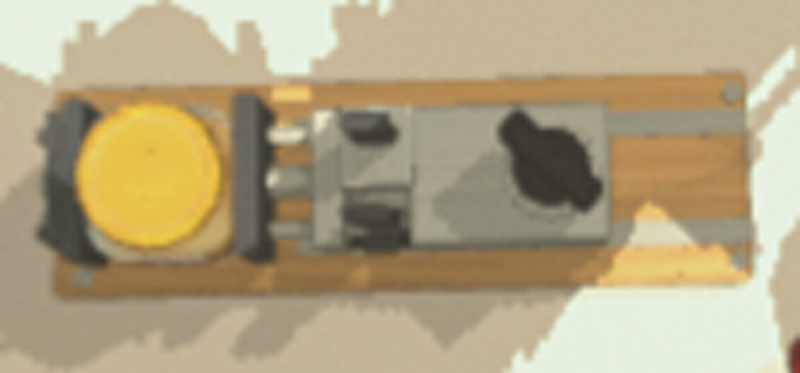

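View pics/s20d.png

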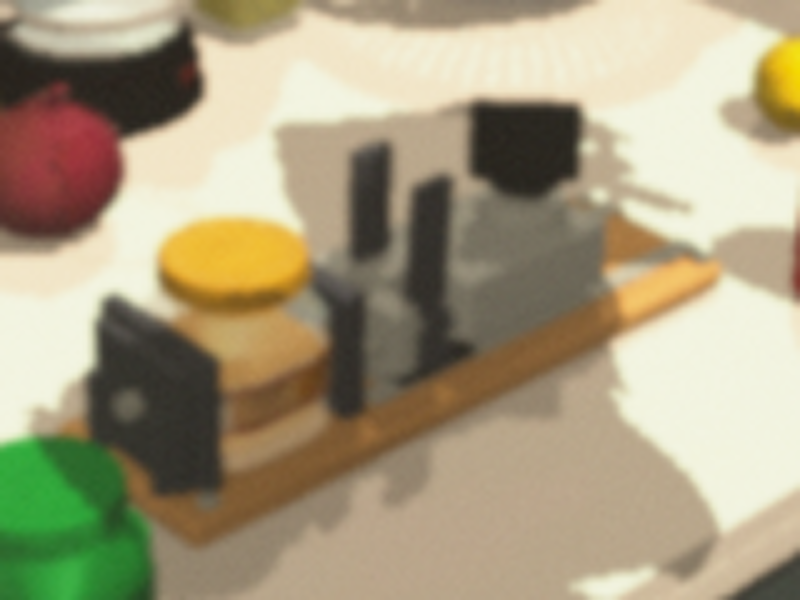

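```bash
python3 - <<'E'
from station import hand_in
print(hand_in())
E
```

```text
the job is handed in; nothing more can be done
None
```

I clamped the honey jar and handed the job in at about 23 s of robot time. My best estimate of the clamp force is 45 N, with a spread of about 36 to 52 N.

**What I did:**
- I squeezed the release lever at 30 N and slid the carriage about 51 mm until the jar met both jaws. The wrist force was about 14 N, which leaves roughly 10 to 12 N on the jar after sliding friction.
- I let the lever go, then turned the knob clockwise to about 0.75 rad. On the way I turned it back and forward a few times to separate the load from the screw's friction.
- I then opened the gripper and moved the arm clear.

**What the last checks showed:**
- **Pictures:** the jar is upright and square between both jaws, the lever is back at rest, and the knob stands at about 43°. The lemon, the onion and the green jar, as far as the final view shows them, look unmoved. I did not check the mug or the red jar at the end.
- **Clamp force:** this is the least certain result. The torque readings scatter by about 0.025 N m, or 10 N each.
    - Fitting the readings up to 0.70 rad and projecting to the final 0.75 rad gives about 45 to 48 N. If the sensor has a small offset, it gives about 36 to 40 N.
    - The last single reading before I let go, 0.375 N m, disagreed: taken alone it would mean about 60 N, the top of the allowed range.

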